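# Feel along a row of set stones

## Robot

A 6-joint arm with a two-finger parallel gripper is mounted at the origin on the work surface. World frame = base frame: x ahead of the robot, y to its left, z up, the work surface at z = 0. Lengths are in m, angles in degrees, forces in N, time in s.
With the tool pointing down it reaches from about 0.3 to 0.85 m from the base axis. Payload 4.2 kg.
Tool frame: the origin (TCP) lies on the centre line of the jaws, within the pads' length; the fingertips stand 22 mm ahead of it and the grasp point (between the pads) lies 3 mm ahead of it; z points along the fingers, y is the direction in which the jaws open and shut (so a half turn about z gives the same grasp; the last joint's range is limited). The gripper opens to 91 mm and grips with 3 to 60 N. Pads are 32 mm wide; open, the fingers measure 118 mm over their backs; the gripper's body (76 mm by 178 mm) begins 60 mm behind the grasp point.
Start: joints at [-74.542, 18.312, 89.639, -0, 72.044, -1.146], TCP at [0.164, -0.551, 0.236] pointing down, gripper open.
Joint ranges: [-177.97, 177.97], [-48.28, 115.42], [12.27, 149.76], [-77.06, 257.06], [2.81, 150.46], [-146.56, 146.56]. Speed limits (degrees/s): [147.25, 147.25, 180, 180, 180, 180].

## Interface

Orientations are given as a 3x3 rotation matrix whose columns are the frame's x, y, z axes.
In Python, from bench import arm, cams gives the robot as it stands. The module is installed in compiled form; this text tells all that it offers.
- The arm moves only by the tool send_rows, never from a script. Its argument "targets" is a list of rows, each a list of 3 entries, a list of its own where there are three numbers: the turn, a rotation vector about the world's x, y, z in rad, then the shift along the world's x, y, z in mm, then the opening in per cent of the stroke, from 0 (shut) to 100 (fully open). In form: [[[ax, ay, az], [x, y, z], hand], ...]. A call has 1 to 8 rows; each row is the pose to reach, as a shift and turn from the pose commanded when the call began; what a row does not reach only later rows make up. A row lasts 1/10 s, in which the tool goes at most 50 mm and 8.59 degrees, less where a joint would pass 70% of its speed; a pose out of reach is approached as far as the arm can. A call with a gripper value outside its range is refused whole. The fingers move at their own pace and stop on an object; the grip force is fixed at half the most. Time passes only in rows, so rows that repeat a pose let the fingers close. It gives the time, the measured TCP pose, the force and the opening at its end, in the units of the state.
- arm.read_state(): the state, without advancing time (a new reading comes with each control period).
- cams.capture(name): name is "scene" or "top" or "wrist"; returns the picture (480x640x3 uint8, red, green, blue); there is no depth.
- cams.get_calibration(name): a dict with "camera_matrix" (3x3 intrinsics, pixels), "D" ([k1, k2, p1, p2, k3] as OpenCV has them; the pictures are not rectified), "rvec" (rotation vector, rad) and "tvec" (3), from world to camera coordinates, as OpenCV has them. Camera axes: x right, y down, z forward; pixel columns grow to the right and rows downward; lengths in m; the calibration is good to about 2 mm. A picture is of the moment at which its call begins: read the wrist's pose just before it. get_calibration takes no time and is no camera call; for the wrist camera it gives the pose at the moment of the call.
- arm.finish_job(): hands the job in, once; it reports no verdict.
The state is a dict: "clock": time; "q": joint angles; "joint_velocities": joint speeds; "joint_efforts": joint torques, N m; "ee_pos": TCP position; "eef_rot": TCP orientation; "contact_force": force on the tool from outside, world axes, zero at the start; "moment": the same for the moment, N m; "gripper_width": finger opening in m.
Only numpy, scipy, OpenCV 4.12 (cv2) and the standard library are available. Lean on these libraries where they do the work, as an engineer would, in place of code of your own. Each camera call takes 0.05 s, during which the arm holds its last target.

## Task

Feel whether the stones on the brass collar sit evenly: with the closed fingertips pointing down, run lightly along the curved row from the red stone to the green one, touching all five in order and staying low over the row between them, never hopping. Do not push the sprung tray down to its stop, do not lift or dislodge the collar, and leave the jar, tin and burnisher alone. Finish with the fingertips still resting lightly on the green stone, so that the tray is held slightly down.

Things in the scene. Friction and masses are not known exactly. Their poses are not given: they have to be found in the camera images.
- collar: Loose brass collar, a flat arc 28 mm wide, 5 mm thick, about 184 mm long along its middle line (radius 130 mm), about 200 g, lying on the sprung tray between short pins that stand 4 mm up. Origin: on its underside in the middle of the arc's extent; z is up; the arc bulges to +x and runs from the red end at -y to the green end at +y. Its brass top is 5 mm above the origin.
- stone1: Red domed stone at one end of the row, set in the collar: 19 mm across, standing 2.5 mm above the brass. Origin: the top of its dome (crown), about 68 mm above the table at the start. The five stones follow the arc, 40 mm apart along it.
- stone2: White domed stone next to the red one, same size; origin at its crown.
- stone3: White domed stone in the middle of the row, same size; origin at its crown.
- stone4: White domed stone next to the green one, same size; origin at its crown.
- stone5: Green domed stone at the other end of the row, same size; origin at its crown.
- gap1 (a point): Point on the arc half-way between stone 1 and stone 2, at the height of the crowns (2.5 mm above the brass).
- gap2 (a point): Point on the arc half-way between stone 2 and stone 3, at the height of the crowns (2.5 mm above the brass).
- gap3 (a point): Point on the arc half-way between stone 3 and stone 4, at the height of the crowns (2.5 mm above the brass).
- gap4 (a point): Point on the arc half-way between stone 4 and stone 5, at the height of the crowns (2.5 mm above the brass).
- tray_seat (a point): Centre of the top of the blue sprung tray (88 x 216 mm, 60 mm above the table when up), where the collar's origin lies; axes as the collar's. The tray rides level on a fixed steel stand (110 x 190 mm, 34 mm tall) that stands at any yaw on the bench.
- tray (a joint): How far the sprung tray is pressed down, in m: 0 up, 0.014 at its stop. It starts to sink at about 2 N and each further 6 N sinks it 10 mm; it springs up again when let go.
- jar: Loose glass jar with a green lid, 52 mm across, 62 mm tall; a bystander. Origin: centre of its underside.
- tin: Loose flat aluminium tin, 54 mm across, 24 mm tall; a bystander. Origin: centre of its underside.
- burnisher: Loose hand tool with a wooden handle, lying on the bench, less than 35 mm tall; a bystander. It lies along its x axis, the handle to -x.
Not all that is in view belongs to the job. Of the things that look like the part that bears tray_seat, the smaller one is meant.

How it is judged (in metres and radians):
On the way, in this order (a step that is already met when the one before it is completed fails the run):
1. the red stone is touched (contact force between the fingers and stone1 above 0.3 N), for 0.05 s.
2. fingertips pass low along the row between stone 1 and stone 2 (no hop: tips less than about 15 mm above the crowns) (horizontal distance between the grasp point and gap1 below 0.01 m and z of the grasp point in the frame of gap1 below 0.036 m).
3. stone 2 is touched (contact force between the fingers and stone2 above 0.3 N), for 0.05 s.
4. fingertips pass low along the row between stone 2 and stone 3 (no hop: tips less than about 15 mm above the crowns) (horizontal distance between the grasp point and gap2 below 0.01 m and z of the grasp point in the frame of gap2 below 0.036 m).
5. stone 3 is touched (contact force between the fingers and stone3 above 0.3 N), for 0.05 s.
6. fingertips pass low along the row between stone 3 and stone 4 (no hop: tips less than about 15 mm above the crowns) (horizontal distance between the grasp point and gap3 below 0.01 m and z of the grasp point in the frame of gap3 below 0.036 m).
7. stone 4 is touched (contact force between the fingers and stone4 above 0.3 N), for 0.05 s.
8. fingertips pass low along the row between stone 4 and stone 5 (no hop: tips less than about 15 mm above the crowns) (horizontal distance between the grasp point and gap4 below 0.01 m and z of the grasp point in the frame of gap4 below 0.036 m).
9. the green stone is touched and pressed lightly (contact force between the fingers and stone5 above 0.3 N), for 0.05 s.
At the end, for the whole second after the job is handed in: The fingertips rest on the green stone (over 0.3 N) and hold the tray 0.5 to 12.5 mm down and still; the collar lies in its seat (within 6 mm sideways, less than 3 mm above the tray); jar, tin and burnisher within 15 mm of where they started (contact force between the fingers and stone5 above 0.3 N and value of joint tray between 0.0005 and 0.0125 m and velocity of joint tray between -0.01 and 0.01 m/s and horizontal distance between collar and tray_seat below 0.006 m and z of collar in the frame of tray_seat below 0.003 m and distance of each of jar, tin, burnisher from where it was at the start of the episode below 0.015 m); the arm keeps its last pose, push and grip.
It fails at once if the tray is pushed down to its stop (more than 12.5 mm) (value of joint tray above 0.0125 m).
It fails at once if the collar is lifted (over 5 mm off the tray) or shoved out of its seat (over 8 mm) (z of collar in the frame of tray_seat above 0.005 m or horizontal distance between collar and tray_seat above 0.008 m).
It fails at once if the jar, tin or burnisher is moved more than 20 mm or lifted (distance of any of jar, tin, burnisher from where it was at the start of the episode above 0.02 m).
It also fails if it takes over 40 s, if anything falls off the work surface, if the arm or the gripper's body presses on something with over 40 N, if the wrist force passes 120 N, or if a joint passes its speed limit or range.

## Working session

There is one attempt and no reset: what is moved stays moved. The work goes in short steps, Python scripts to look and compute and a tool call to move; the robot and the scene stay as the last step left them, time stands still between calls to the robot, and variables do not carry over. Pictures are saved under pics/ and viewed, and the job is handed in when it is done.

Besides the shell and the picture viewer there is one more tool, called after "Call:" as name([rows], argument=value, ...), one row to a line, values as JSON. send_rows: Moves the arm, as the interface text tells. Its arguments: {"type":"object","properties":{"targets":{"type":"array"}},"required":["targets"]}

```bash
mkdir -p pics; ls
python3 - <<'E'
from bench import arm,cams
import cv2,numpy as np
s=arm.read_state();print(s)
for n in ["scene","top"]:
    im=cams.capture(n);cv2.imwrite(f"pics/{n}0.png",im[:,:,::-1])
    c=cams.get_calibration(n);print(n,c)
E
```

```text
pics
{'clock': 0.0, 'q': array([-7.45417806e+01,  1.83530446e+01,  8.97051902e+01, -6.31392704e-04,
        7.20431653e+01, -1.14679272e+00]), 'joint_velocities': array([ 0.05761303,  0.0784238 ,  0.02631058, -0.01429479, -0.05217037,
        0.035682  ]), 'joint_efforts': array([-2.44888957e-03, -4.12459767e+01, -2.31972009e+01,  7.26746977e-02,
        4.56955098e-02, -1.48418130e-04]), 'ee_pos': array([ 0.16418782, -0.55058916,  0.23511441]), 'eef_rot': array([[ 9.58296612e-01,  2.85775036e-01, -4.81809437e-04],
       [ 2.85775441e-01, -9.58295099e-01,  1.70295035e-03],
       [ 2.49450761e-05, -1.76962086e-03, -9.99998434e-01]]), 'contact_force': array([0.03156753, 0.10904115, 0.18374149]), 'moment': array([-0.00812003,  0.00365125,  0.01726068]), 'gripper_width': 0.0917474778593694}
scene {'camera_matrix': array([[438.9754208 ,   0.        , 318.76091393],
       [  0.        , 438.9754208 , 240.16831772],
       [  0.        ,   0.        ,   1.        ]]), 'D': array([-0.0112827,  0.       ,  0.       ,  0.       ,  0.       ]), 'rvec': array([ 2.0944562 ,  1.16193221, -0.524438  ]), 'tvec': array([-0.33169255, -0.2613267 ,  1.12239743])}
top {'camera_matrix': array([[477.40813563,   0.        , 314.96146363],
       [  0.        , 477.40813563, 240.89619248],
       [  0.        ,   0.        ,   1.        ]]), 'D': array([-0.10094661,  0.        ,  0.        ,  0.        ,  0.        ]), 'rvec': array([ 2.20717763, -2.17515742,  0.10958845]), 'tvec': array([0.01602249, 0.54717285, 0.76888517])}
```

View pics/scene0.png

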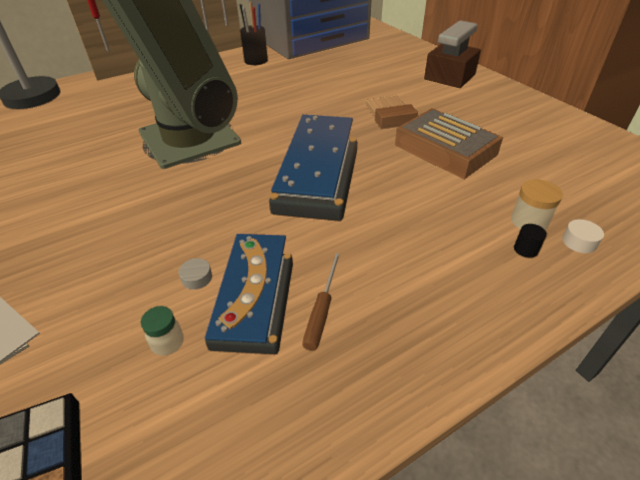

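View pics/top0.png

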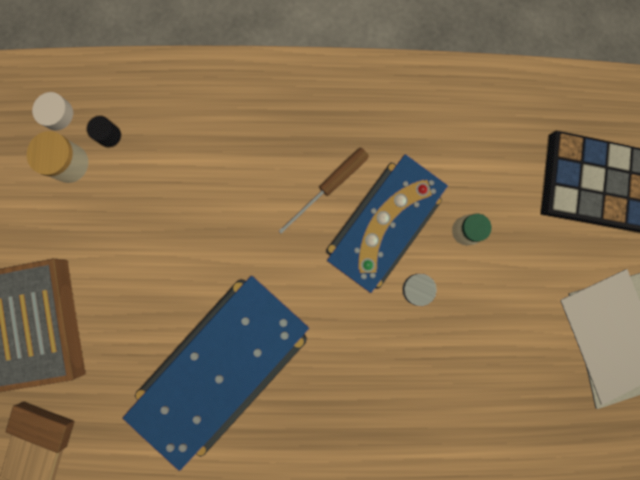

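The top view shows the small tray with red at about (423,188), whites at (401,200), (384,217) and (373,240), and green at (368,265). The larger tray at (215,370) is the decoy. Next I'll measure the crowns in both views.

```bash
cat > h.py <<'E'
import cv2,numpy as np
from scipy.spatial.transform import Rotation as Rn
from bench import arm,cams
R=0.130
a=np.array([-80,-40,0,40,80])/130.
def model(a): return np.c_[R*np.cos(a),R*np.sin(a)]
def ray(c,px):
    u=cv2.undistortPoints(np.array(px,float).reshape(-1,1,2),c["camera_matrix"],c["D"]).reshape(-1,2)
    M=cv2.Rodrigues(c["rvec"])[0]; o=-M.T@c["tvec"]
    return o,np.c_[u,np.ones(len(u))]@M
def plane(c,px,z):
    o,d=ray(c,px); return o+d*((z-o[2])/d[:,2])[:,None]
def fit(P):
    m=model(a);mc=m.mean(0);pc=P.mean(0);H=(m-mc).T@(P-pc);U,S,V=np.linalg.svd(H)
    D=np.diag([1,np.linalg.det(V.T@U.T)]);r=V.T@D@U.T
    return r,pc-r@mc
def blobs(im,roi):
    x0,y0,x1,y1=roi; b=im[y0:y1,x0:x1]; hsv=cv2.cvtColor(b,cv2.COLOR_RGB2HSV)
    out={}
    h,s,v=cv2.split(hsv)
    ms={"red":((h<6)|(h>172))&(s>150)&(v>90),"green":(h>40)&(h<85)&(s>80)&(v>50),"white":(s<75)&(v>165)}
    for k,m in ms.items():
        n,l,st,ce=cv2.connectedComponentsWithStats(m.astype(np.uint8))
        out[k]=[(ce[i]+[x0,y0],st[i,4]) for i in range(1,n) if st[i,4]>=15]
    return out
E
python3 - <<'E'
from h import *
for n,roi in [("top",(340,170,450,290)),("scene",(205,230,290,345))]:
    im=cv2.imread(f"pics/{n}0.png")[:,:,::-1].copy()
    print(n,blobs(im,roi))
    x0,y0,x1,y1=roi
    cv2.imwrite(f"pics/{n}z.png",cv2.resize(im[y0:y1,x0:x1,::-1],None,fx=5,fy=5,interpolation=cv2.INTER_CUBIC))
E
```

```text
top {'red': [(array([422.33962264, 188.77358491]), np.int32(53))], 'green': [(array([367.66153846, 264.70769231]), np.int32(65))], 'white': [(array([401.5, 200. ]), np.int32(60)), (array([384.11864407, 217.42372881]), np.int32(59)), (array([372.45901639, 239.93442623]), np.int32(61))]}
scene {'red': [(array([229.63235294, 316.80882353]), np.int32(68))], 'green': [(array([249.25531915, 244.21276596]), np.int32(47))], 'white': [(array([255.42105263, 260.14035088]), np.int32(57)), (array([254.92424242, 278.68181818]), np.int32(66)), (array([246.28169014, 298.46478873]), np.int32(71))]}
```

View pics/topz.png

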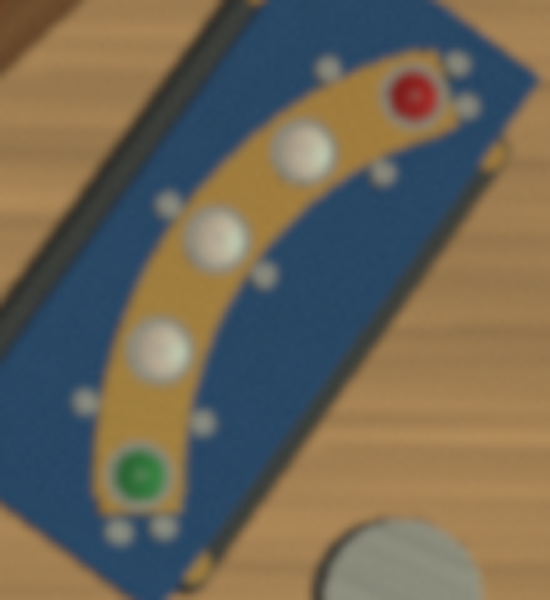

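Run:
```python
from h import *
top=[(422.3,188.8),(401.5,200),(384.1,217.4),(372.5,239.9),(367.7,264.7)]
sc=[(229.6,316.8),(246.3,298.5),(254.9,278.7),(255.4,260.1),(249.3,244.2)]
np.set_printoptions(precision=4,suppress=True)
F=[]
for n,p in (("top",top),("scene",sc)):
    c=cams.get_calibration(n);P=plane(c,p,0.0668);r,t=fit(P[:,:2]);F.append(P)
    M=(r@model(a).T).T+t
    print(n,P[:,:2],"res mm",(P[:,:2]-M)*1e3,"centre",t,"yaw",np.degrees(np.arctan2(r[1,0],r[0,0])))
    print(M)
    print("cam",ray(c,p)[0])
    # other things
c1,c2=[cams.get_calibration(n) for n in("top","scene")]
o1,d1=ray(c1,top);o2,d2=ray(c2,sc)
for i in range(5):
    A=np.c_[d1[i],-d2[i]];x=np.linalg.lstsq(A,o2-o1,rcond=None)[0]
    print((o1+d1[i]*x[0]+o2+d2[i]*x[1])/2,np.linalg.norm(o1+d1[i]*x[0]-o2-d2[i]*x[1]))
print("jar,tin,burn handle end,tip",plane(c1,[(477,228)],.062),plane(c1,[(421,290)],.024),plane(c1,[(363,153),(281,232)],.012))
```

```text
top [[ 0.6291 -0.1447]
 [ 0.6103 -0.1112]
 [ 0.5821 -0.0834]
 [ 0.5462 -0.0652]
 [ 0.5073 -0.0578]] res mm [[-0.0217  1.0751]
 [-0.095  -0.5574]
 [ 0.0851 -0.6879]
 [-0.1872 -0.4086]
 [ 0.2189  0.5788]] centre [ 0.5063 -0.1884] yaw 54.379547002656196
[[ 0.6291 -0.1458]
 [ 0.6104 -0.1106]
 [ 0.582  -0.0827]
 [ 0.5464 -0.0648]
 [ 0.5071 -0.0584]]
cam [0.4845 0.0402 0.809 ]
scene [[ 0.6297 -0.1442]
 [ 0.6119 -0.1098]
 [ 0.5832 -0.082 ]
 [ 0.5473 -0.0641]
 [ 0.5081 -0.0568]] res mm [[-0.3752  0.594 ]
 [ 0.4794 -0.2136]
 [ 0.1874 -0.376 ]
 [-0.2114 -0.4487]
 [-0.0802  0.4444]] centre [ 0.5071 -0.1872] yaw 54.27922651846671
[[ 0.63   -0.1448]
 [ 0.6114 -0.1096]
 [ 0.583  -0.0817]
 [ 0.5475 -0.0636]
 [ 0.5082 -0.0572]]
cam [ 1.0264 -0.2232  0.5786]
[ 0.6293 -0.1445  0.0665] 0.0006816251790983054
[ 0.6108 -0.1105  0.066 ] 0.0018626732497496537
[ 0.5825 -0.0827  0.0664] 0.001718937647830904
[ 0.5466 -0.0646  0.0664] 0.001417779738797963
[ 0.5076 -0.0573  0.0666] 0.0012849230281974237
jar,tin,burn handle end,tip [[ 0.5684 -0.2349  0.062 ]] [[ 0.4679 -0.1525  0.024 ]] [[ 0.6998 -0.0563  0.012 ]
 [ 0.5617  0.0809  0.012 ]]
```

Call:
send_rows([
  [[0,0,0],[29,25,0],0],
  [[0,0,0],[58,50,0],0],
  [[0,0,0],[87,75,0],0],
  [[0,0,0],[116,101,0],0],
  [[0,0,0],[145,126,0],0],
  [[0,0,0],[174,151,0],0],
  [[0,0,0],[203,177,0],0],
  [[0,0,0],[232,202,0],0],
])

```text
clock: 0.9
ee_pos: [0.3971, -0.3476, 0.2357]
eef_rot: [[0.958, 0.286, -0.001], [0.286, -0.958, 0.0], [-0.0, -0.001, -1.0]]
contact_force: [-0.4, -0.1, -0.2]
gripper_width: 0.0303
```

Call:
send_rows([
  [[0,0,0],[29,25,0],0],
  [[0,0,0],[58,50,0],0],
  [[0,0,0],[87,75,0],0],
  [[0,0,0],[116,101,0],0],
  [[0,0,0],[145,126,0],0],
  [[0,0,0],[174,151,0],0],
  [[0,0,0],[203,177,0],0],
  [[0,0,0],[232,202,0],0],
])

```text
clock: 1.7
ee_pos: [0.6291, -0.1457, 0.2354]
eef_rot: [[0.958, 0.286, -0.001], [0.286, -0.958, 0.0], [-0.001, -0.0, -1.0]]
contact_force: [0.7, -0.6, 0.7]
gripper_width: 0.0005
```

Run:
```python
from h import *
np.set_printoptions(precision=4,suppress=True)
s=arm.read_state();print({k:s[k] for k in("clock","q","ee_pos","eef_rot","contact_force","gripper_width")})
im=cams.capture("wrist");cv2.imwrite("pics/w1.png",im[:,:,::-1]);im=cams.capture("top");cv2.imwrite("pics/t1.png",im[:,:,::-1])
```

```text
{'clock': 1.7, 'q': array([-14.0552,  24.8201,  79.6117,  -0.0086,  75.6263,  59.3309]), 'ee_pos': array([ 0.6291, -0.1457,  0.2354]), 'eef_rot': array([[ 0.9582,  0.286 , -0.001 ],
       [ 0.286 , -0.9582,  0.0001],
       [-0.0009, -0.0004, -1.    ]]), 'contact_force': array([ 0.7496, -0.6299,  0.6524]), 'gripper_width': 0.0005391671379713068}
```

View pics/w1.png

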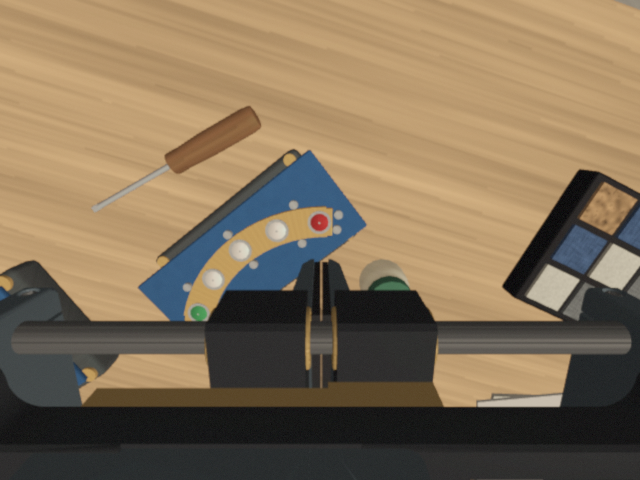

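The wrist view shows red at (319,223), whites at (277,231), (240,250) and (214,280), and green at (199,313). I'll use it as a third check.

Run:
```python
from h import *
np.set_printoptions(precision=4,suppress=True)
c=cams.get_calibration("wrist");im=cv2.imread("pics/w1.png")[:,:,::-1].copy()
b=blobs(im,(180,200,335,325));print(b)
W=sorted([w[0] for w in b["white"] if w[1]>100],key=lambda p:-p[0])
p=[max(b["red"],key=lambda x:x[1])[0]]+W+[max(b["green"],key=lambda x:x[1])[0]]
P=plane(c,p,.0668);r,t=fit(P[:,:2]);print(P,t,np.degrees(np.arctan2(r[1,0],r[0,0])));M=model(a)@r.T+t;print((P[:,:2]-M)*1e3)
s=arm.read_state();print(s["ee_pos"],s["contact_force"])
```

```text
{'red': [(array([319., 222.]), np.int32(192))], 'green': [(array([198.3471, 313.0941]), np.int32(170))], 'white': [(array([292.9394, 204.8182]), np.int32(33)), (array([319.362 , 222.0613]), np.int32(163)), (array([276.2979, 230.2128]), np.int32(423)), (array([226.9677, 234.6452]), np.int32(31)), (array([301.5161, 242.8387]), np.int32(31)), (array([239.7854, 250.2096]), np.int32(396)), (array([252.8214, 264.3571]), np.int32(28)), (array([212.8743, 279.0464]), np.int32(366)), (array([186.44, 287.2 ]), np.int32(25)), (array([189.8182, 311.0303]), np.int32(33)), (array([206.8667, 309.3333]), np.int32(15))]}Traceback (most recent call last):
  File "<stdin>", line 7, in <module>
  File "h.py", line 14, in fit
    m=model(a);mc=m.mean(0);pc=P.mean(0);H=(m-mc).T@(P-pc);U,S,V=np.linalg.svd(H)
                                           ~~~~~~~~^^~~~~~
ValueError: matmul: Input operand 1 has a mismatch in its core dimension 0, with gufunc signature (n?,k),(k,m?)->(n?,m?) (size 6 is different from 5)
```

Run:
```python
from h import *
np.set_printoptions(precision=4,suppress=True)
c=cams.get_calibration("wrist")
p=[(319.2,222),(276.3,230.2),(239.8,250.2),(212.9,279),(198.3,313.1)]
P=plane(c,p,.0668);r,t=fit(P[:,:2]);print(P,t,np.degrees(np.arctan2(r[1,0],r[0,0])));M=model(a)@r.T+t;print((P[:,:2]-M)*1e3)
s=arm.read_state();print(s["ee_pos"],s["contact_force"])
# plan: average pose, 5 mm steps along arc
t=(t+np.array([.5067,-.1878])*2)/3; th=np.radians(54.33)+np.arange(-80,81,5)/130
Q=t+R*np.c_[np.cos(th),np.sin(th)]
print(t,Q[0],"from ee",(Q[0]-s["ee_pos"][:2])*1e3)
for k in range(0,32,8): print(np.round((Q[k+1:k+9]-Q[k])*1e3,1).tolist())
```

```text
[[ 0.6326 -0.1405  0.0668]
 [ 0.6139 -0.1053  0.0668]
 [ 0.5855 -0.0778  0.0668]
 [ 0.5501 -0.06    0.0668]
 [ 0.5108 -0.054   0.0668]] [ 0.5103 -0.1838] 54.62833113317234
[[-0.3052  0.17  ]
 [-0.2222  0.2605]
 [-0.0195 -0.0831]
 [ 0.2143 -0.1118]
 [ 0.3326 -0.2357]]
[ 0.6311 -0.1437  0.2347] [-0.557  -0.8046 -0.2919]
[ 0.5079 -0.1865] [ 0.6307 -0.144 ] from ee [-0.3314 -0.2942]
[[-1.7, 4.7], [-3.6, 9.3], [-5.7, 13.9], [-8.0, 18.3], [-10.4, 22.7], [-13.0, 27.0], [-15.7, 31.2], [-18.6, 35.2]]
[[-3.1, 4.0], [-6.3, 7.8], [-9.6, 11.5], [-13.1, 15.1], [-16.8, 18.5], [-20.5, 21.8], [-24.4, 24.9], [-28.4, 27.9]]
[[-4.1, 2.8], [-8.3, 5.5], [-12.7, 8.0], [-17.1, 10.4], [-21.6, 12.5], [-26.2, 14.5], [-30.8, 16.4], [-35.5, 18.0]]
[[-4.8, 1.5], [-9.6, 2.7], [-14.5, 3.8], [-19.4, 4.7], [-24.4, 5.4], [-29.3, 5.9], [-34.3, 6.3], [-39.3, 6.4]]
```

Call:
send_rows([
  [[0,0,0],[0,0,-20],0],
  [[0,0,0],[0,0,-45],0],
  [[0,0,0],[0,0,-70],0],
  [[0,0,0],[0,0,-95],0],
  [[0,0,0],[0,0,-115],0],
  [[0,0,0],[0,0,-130],0],
  [[0,0,0],[0,0,-130],0],
  [[0,0,0],[0,0,-130],0],
])

```text
clock: 2.6
ee_pos: [0.628, -0.1475, 0.106]
eef_rot: [[0.958, 0.285, -0.001], [0.285, -0.958, -0.0], [-0.001, -0.0, -1.0]]
contact_force: [0.6, -0.2, 0.3]
gripper_width: 0.0002
```

Run:
```python
from h import *
np.set_printoptions(precision=4,suppress=True)
for i in range(3):
  s=arm.read_state();print(s["clock"],s["ee_pos"],s["contact_force"],s["moment"]); 
  im=cams.capture(["wrist","scene","top"][i]);cv2.imwrite("pics/%s2.png"%i,im[:,:,::-1])
b=cv2.imread("pics/12.png")[180:380,180:340];cv2.imwrite("pics/12z.png",cv2.resize(b,None,fx=3,fy=3,interpolation=cv2.INTER_CUBIC))
```

```text
2.6 [ 0.628  -0.1475  0.106 ] [ 0.6379 -0.2312  0.2878] [ 0.0066 -0.0431 -0.0644]
2.65 [ 0.6285 -0.1475  0.1068] [0.4054 0.153  0.2929] [-0.0011  0.0025 -0.0475]
2.7 [ 0.6288 -0.1475  0.1071] [-0.2616  0.4328  0.3524] [-0.0363  0.0581 -0.0247]
```

View pics/12z.png

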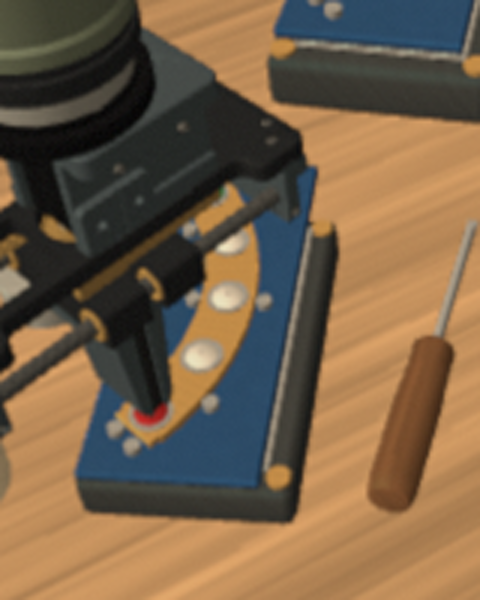

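View pics/02.png

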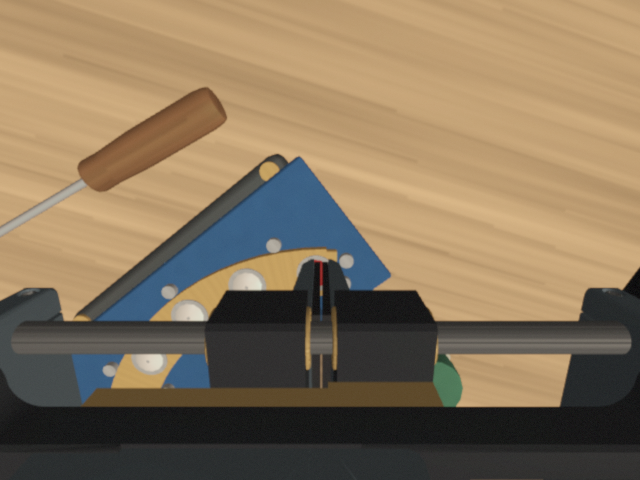

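The scene crop shows the closed tips directly above the red stone. The pose is still settling, so I'll hold and read again.

Call:
send_rows([
  [[0,0,0],[0,0,0],0],
  [[0,0,0],[0,0,0],0],
  [[0,0,0],[0,0,0],0],
  [[0,0,0],[0,0,0],0],
  [[0,0,0],[0,0,0],0],
  [[0,0,0],[0,0,0],0],
])

```text
clock: 3.35
ee_pos: [0.6283, -0.147, 0.106]
eef_rot: [[0.958, 0.286, -0.0], [0.286, -0.958, -0.0], [-0.0, 0.0, -1.0]]
contact_force: [0.6, -0.1, 0.4]
gripper_width: 0.0007
```

Call:
send_rows([
  [[0,0,0],[1,1,-3],0],
  [[0,0,0],[2,2,-6],0],
  [[0,0,0],[2,2,-9],0],
  [[0,0,0],[2,2,-12],0],
  [[0,0,0],[2,2,-13],0],
  [[0,0,0],[2,2,-13],0],
  [[0,0,0],[2,2,-13],0],
  [[0,0,0],[2,2,-13],0],
])

```text
clock: 4.15
ee_pos: [0.6304, -0.1451, 0.0931]
eef_rot: [[0.958, 0.286, 0.0], [0.286, -0.958, -0.0], [0.0, 0.0, -1.0]]
contact_force: [0.2, 0.5, -0.5]
gripper_width: 0.0006
```

Call:
send_rows([
  [[0,0,0],[0,0,-1],0],
  [[0,0,0],[0,0,-2],0],
  [[0,0,0],[0,0,-3],0],
  [[0,0,0],[0,0,-4],0],
  [[0,0,0],[0,0,-4],0],
  [[0,0,0],[0,0,-4],0],
])

```text
clock: 4.75
ee_pos: [0.6303, -0.1451, 0.0891]
eef_rot: [[0.958, 0.286, 0.0], [0.286, -0.958, -0.0], [0.0, 0.0, -1.0]]
contact_force: [-0.9, -0.7, 1.3]
gripper_width: 0.0005
```

Call:
send_rows([
  [[0,0,0],[0,0,-1],0],
  [[0,0,0],[0,0,-2],0],
  [[0,0,0],[0,0,-2],0],
  [[0,0,0],[0,0,-2],0],
])

```text
clock: 5.15
ee_pos: [0.6303, -0.1451, 0.0871]
eef_rot: [[0.958, 0.286, 0.0], [0.286, -0.958, -0.0], [0.0, 0.0, -1.0]]
contact_force: [-1.0, 0.7, 2.1]
gripper_width: 0.0006
```

```bash
cat > rd.py <<'E'
from h import *
import sys
np.set_printoptions(precision=4,suppress=True)
f=[];p=[]
for i in range(5):
  im=cams.capture("scene"); s=arm.read_state();f.append(s["contact_force"]);p.append(s["ee_pos"])
print(s["clock"],np.mean(f,0),np.std(f,0),np.mean(p,0))
b=im[180:380,180:340,::-1];cv2.imwrite("pics/%s.png"%sys.argv[1],cv2.resize(b,None,fx=3,fy=3,interpolation=cv2.INTER_CUBIC))
E
python3 rd.py s3
```

```text
5.4 [-0.5079  0.1853  2.2427] [0.682  0.6821 0.6112] [ 0.6304 -0.145   0.0871]
```

View pics/s3.png

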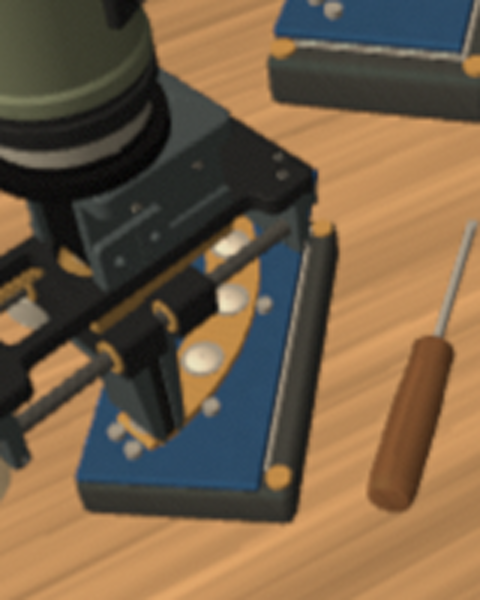

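Call:
send_rows([
  [[0,0,0],[0,0,-1],0],
  [[0,0,0],[0,0,-2],0],
  [[0,0,0],[0,0,-2.5],0],
  [[0,0,0],[0,0,-2.5],0],
  [[0,0,0],[0,0,-2.5],0],
])

```text
clock: 5.9
ee_pos: [0.6304, -0.1451, 0.0846]
eef_rot: [[0.958, 0.286, 0.0], [0.286, -0.958, -0.0], [0.0, 0.0, -1.0]]
contact_force: [-0.6, 0.9, 3.6]
gripper_width: 0.0003
```

```bash
python3 rd.py s4
```

```text
6.15 [-0.7371  0.242   3.4891] [0.2498 0.2621 0.4009] [ 0.6304 -0.145   0.0846]
```

The vertical force rose from 2.2 to 3.5 N over 2.5 mm, which fits the spring at roughly 3 mm sunk. I'll slide along the arc at this height.

Call:
send_rows([
  [[0,0,0],[-1.7,4.7,0],0],
  [[0,0,0],[-3.6,9.3,0],0],
  [[0,0,0],[-5.7,13.9,0],0],
  [[0,0,0],[-8,18.3,0],0],
  [[0,0,0],[-10.4,22.7,0],0],
  [[0,0,0],[-13,27,0],0],
  [[0,0,0],[-15.7,31.2,0],0],
  [[0,0,0],[-18.6,35.2,0],0],
])

```text
clock: 6.95
ee_pos: [0.6118, -0.1096, 0.0848]
eef_rot: [[0.958, 0.286, 0.001], [0.286, -0.958, -0.0], [0.001, 0.0, -1.0]]
contact_force: [1.5, -2.9, 2.7]
gripper_width: 0.0005
```

```bash
python3 rd.py s5
```

```text
7.2 [0.833  0.5322 3.971 ] [0.4122 0.6143 1.0208] [ 0.6112 -0.1089  0.0845]
```

View pics/s5.png

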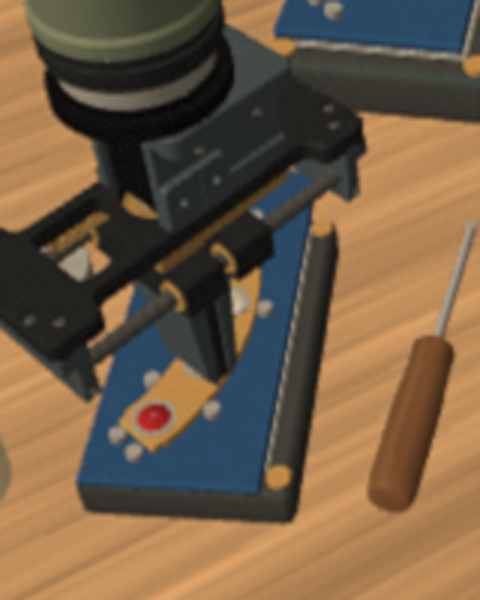

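The collar is still seated, the red stone is clear behind the tips, and the tips are on stone 2. Continuing.

Call:
send_rows([
  [[0,0,0],[-3.1,4,0],0],
  [[0,0,0],[-6.3,7.8,0],0],
  [[0,0,0],[-9.6,11.5,0],0],
  [[0,0,0],[-13.1,15.1,0],0],
  [[0,0,0],[-16.8,18.5,0],0],
  [[0,0,0],[-20.5,21.8,0],0],
  [[0,0,0],[-24.4,24.9,0],0],
  [[0,0,0],[-28.4,27.9,0],0],
])

```text
clock: 8.0
ee_pos: [0.5833, -0.0817, 0.0847]
eef_rot: [[0.958, 0.285, 0.001], [0.285, -0.958, 0.0], [0.001, 0.0, -1.0]]
contact_force: [1.8, -1.5, 3.8]
gripper_width: -0.0001
```

```bash
python3 rd.py s6
```

```text
8.25 [0.6237 0.3626 3.6384] [0.7013 0.6582 0.6055] [ 0.5825 -0.0812  0.0845]
```

View pics/s6.png

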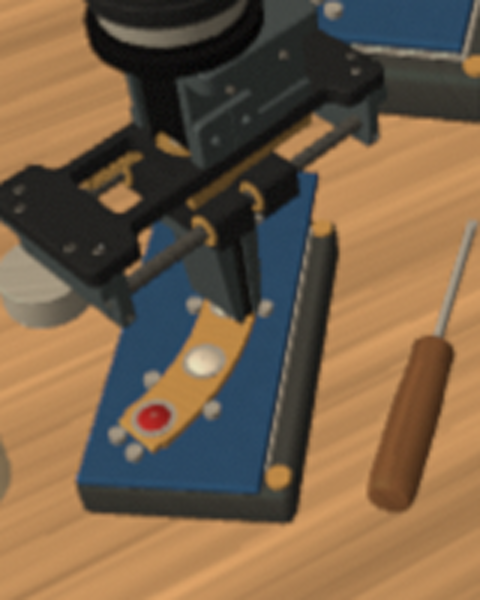

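The tips are on stone 3 and the collar is still seated. Continuing.

Call:
send_rows([
  [[0,0,0],[-4.1,2.8,0],0],
  [[0,0,0],[-8.3,5.5,0],0],
  [[0,0,0],[-12.7,8,0],0],
  [[0,0,0],[-17.1,10.4,0],0],
  [[0,0,0],[-21.6,12.5,0],0],
  [[0,0,0],[-26.2,14.5,0],0],
  [[0,0,0],[-30.8,16.4,0],0],
  [[0,0,0],[-35.5,18,0],0],
])

```text
clock: 9.05
ee_pos: [0.5475, -0.0637, 0.0846]
eef_rot: [[0.958, 0.286, 0.0], [0.286, -0.958, 0.0], [0.0, -0.0, -1.0]]
contact_force: [2.9, -1.1, 3.6]
gripper_width: 0.0004
```

```bash
python3 rd.py s7
```

```text
9.3 [0.8535 0.4323 3.6276] [0.8794 0.6038 0.4449] [ 0.5467 -0.0635  0.0844]
```

View pics/s7.png

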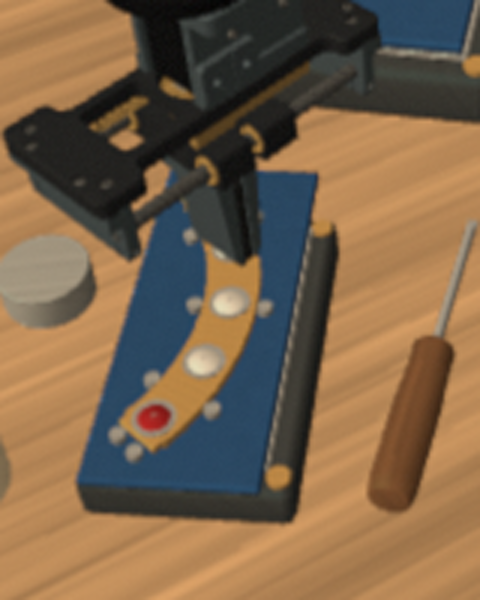

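The tips are on stone 4 with the collar seated. Last segment, to green.

Call:
send_rows([
  [[0,0,0],[-4.8,1.5,0],0],
  [[0,0,0],[-9.6,2.7,0],0],
  [[0,0,0],[-14.5,3.8,0],0],
  [[0,0,0],[-19.4,4.7,0],0],
  [[0,0,0],[-24.4,5.4,0],0],
  [[0,0,0],[-29.3,5.9,0],0],
  [[0,0,0],[-34.3,6.3,0],0],
  [[0,0,0],[-39.3,6.4,0],0],
])

```text
clock: 10.1
ee_pos: [0.5082, -0.0574, 0.0845]
eef_rot: [[0.958, 0.286, 0.0], [0.286, -0.958, 0.0], [0.0, 0.0, -1.0]]
contact_force: [2.6, 0.7, 4.4]
gripper_width: 0.0007
```

Call:
send_rows([
  [[0,0,0],[0,0,-0.5],0],
  [[0,0,0],[0,0,-1],0],
  [[0,0,0],[0,0,-1],0],
  [[0,0,0],[0,0,-1],0],
  [[0,0,0],[0,0,-1],0],
  [[0,0,0],[0,0,-1],0],
])

```text
clock: 10.7
ee_pos: [0.5077, -0.0574, 0.0832]
eef_rot: [[0.958, 0.286, -0.002], [0.286, -0.958, 0.0], [-0.002, -0.001, -1.0]]
contact_force: [-2.1, 0.5, 4.7]
gripper_width: 0.0007
```

```bash
python3 rd.py s8
python3 - <<'E'
from h import *
im=cams.capture("top");cv2.imwrite("pics/t8.png",im[:,:,::-1])
c=cams.get_calibration("top");roi=(390,180,450,225)
print(blobs(im,roi),plane(c,[blobs(im,roi)["red"][0][0]],.0635))
E
```

```text
10.95 [-2.4289  0.6139  4.5837] [0.5175 0.4382 0.686 ] [ 0.5078 -0.0574  0.0832]
{'red': [(array([421.27083333, 189.625     ]), np.int32(48))], 'green': [], 'white': [(array([400.23809524, 199.64285714]), np.int32(84))]} [[ 0.62835062 -0.14388626  0.0635    ]]
```

View pics/s8.png

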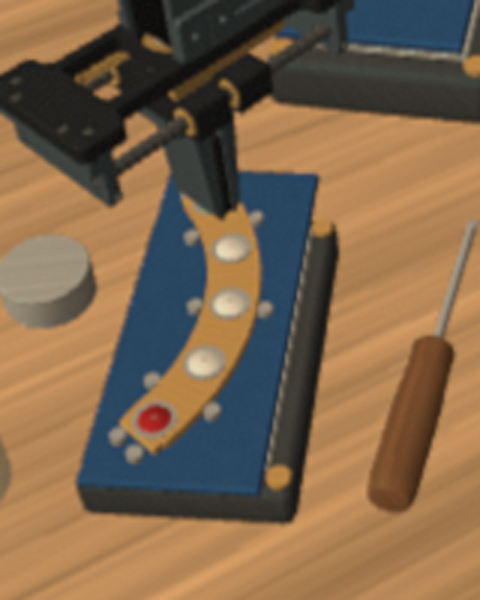

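View pics/t8.png

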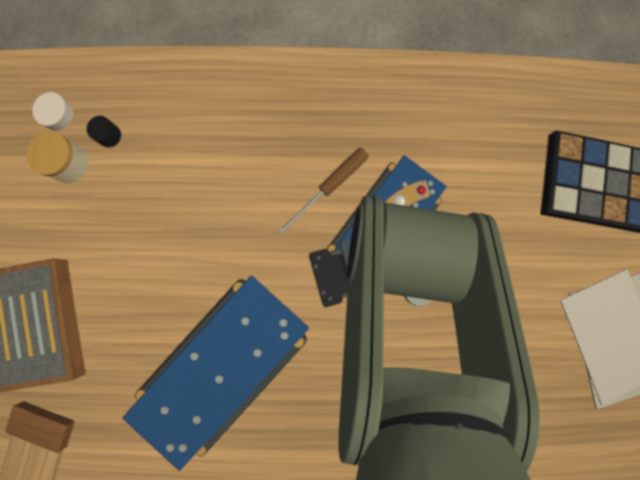

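```bash
python3 -c "
from bench import arm
print(arm.finish_job()); s=arm.read_state(); print(s['clock'],s['ee_pos'],s['contact_force'])"
```

```text
the job is handed in; nothing more can be done
None
the job is handed in; nothing more can be done
```

I ran the closed fingertips along the arc from red to green, low and without a hop. I handed the job in at about 11 s, with the tips resting on the green stone. No verdict is reported, so the checks below are my own.

- **Stone positions:** I found the five stones in three camera views, which agreed to about 2 mm once I allowed for the arm moving during the wrist picture.
- **Force at the stops:** Upward force was about 3.5 N on red, 4.0, 3.6 and 3.6 N on the whites, and 4.6 N on green. At the end the tray was about 4 to 6 mm down, well short of its stop.
- **Between the stones:** The tips stayed at the same height throughout, but I did not read the force mid-gap.
- **Collar and bystanders:** In the last pictures the collar sits between its pins; the red stone reads about 1 mm from where it started. The tin and burnisher look unmoved. The jar was hidden by the arm or outside the cropped picture, so I did not recheck it; the planned path kept the gripper well above it.
- **Unexplained reading:** At rest on green there is a steady sideways force of about 2.4 N, which I take to be friction. I left it, since position and tray depth looked steady.

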